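# Index the reader arm to the next test card

## Task

The card reader on the bench has finished with the middle test card; move its arm on by one hole so that the reading head stands over the unread card on the station beside it (the station on the other side holds only the bench timer). Hook a fingertip under the bar of the red pull ring and lift the spring pin clear, swing the arm to the next hole, and let the pin drop fully home. Do not pinch the ring, and leave the cards, the timer and everything else on the bench where they are.

Things in the scene. Friction and masses are not known exactly. Their poses are not given: they have to be found in the camera images.
- reader_base: fixed grey base of the card reader, about 300 x 250 mm. Origin on the arm's pivot axis at bench level; its -x side faces the robot (turned by up to 0.28 rad), z up. On the +x side a tray 6 mm high has three outlined card stations: centres x 140, y 0 mm (middle) and x 121, y +70 and -70 mm (sides). Pivot post with cap 53 mm high. A tall white machine stands to the right behind.
- middle_hole (a point): middle one of five holes in the aluminium quadrant on the base's -x side, at its top face 26 mm above the bench, 120 mm from the pivot straight towards the base's -x. The holes are 30 degrees (0.5236 rad) apart round the pivot; the pin goes 12 mm deep.
- reader_arm (a joint): angle of the arm about the pivot, rad, positive anticlockwise from above; starts at 0 (middle hole) within the pin's play. Holes at -1.047, -0.5236, 0, 0.5236, 1.047. At a positive angle the head goes towards the base's +y and the ring towards its -y. Stays where it is left (friction 0.05 N m). In a hole the pin has 0.02 rad of play; its round tip finds a hole from about 0.04 rad off.
- head_foot (a point): centre of the underside of the white reading head, 34 mm above the bench; the head is 50 mm across, 34 to 90 mm high, 140 mm beyond the pivot. The arm is a flat white bar 24 mm wide, 34 to 44 mm above the bench, from the ring end (120 mm from the pivot, nearest the robot) across the pivot to this head.
- index_pin (a joint): height of the spring pin and its ring above fully home, m: 0 seated, 0.026 the upper stop; clear of the hole above 0.012. A spring pulls it down with 3 to 6 N, plus 1 N of weight. The pin is 10 mm thick, upright, 120 mm from the pivot, and moves only up and down in the arm.
- ring_bar (a point): middle of the underside of the ring's upper cross bar, 118 mm above the bench with the pin home; rises and swings with the pin. x axis along the arm from ring to pivot, y along the bar. The bar is round below, 10 mm thick, and red. A finger put through the ring tilted 30 to 45 degrees from the vertical, from either side, lifts the bar without slipping off.
- ring_eye (a point): centre of the ring's opening, 87 mm above the bench with the pin home. The ring is a rigid upright square loop on top of the pin, facing along the arm: opening 64 mm wide, 62 mm high (56 to 118 mm above the bench), open to both sides along the arm; 84 mm wide and 14 mm deep over all, top 137 mm above the bench.
- ring_shell: dark outer shell over the top and outer sides of the red ring (part of it; origin on the pin axis at bench level when the pin is home). A hooked finger touches only the red inside; pressing on this shell while the ring is up counts as gripping it.
- card_done: the test card already read, a white plate 67 x 52 x 5 mm lying loose on the middle station under the reading head; origin at the centre of its underside
- card_next: the unread test card, a white plate 67 x 52 x 5 mm lying loose on one of the two side stations (base y +70 or -70 mm); origin at the centre of its underside
- timer: white bench timer with a grey display and buttons, 60 x 66 x 19 mm, lying loose on the other side station; origin at the centre of its underside
- dropper_red: small white dropper bottle with red cap, 27 mm across, 66 mm high, loose bystander; origin at its foot
- wash_bottle: white bottle with green cap, 54 mm across, 118 mm high, loose bystander; origin at its foot
- blood_tube: capped blood tube lying on the bench, about 100 mm long, 16 mm thick, loose bystander; origin at its underside
- marker_red: marker with red cap lying on the bench, 132 mm long, 15 mm thick, loose bystander; origin at its underside
Mind the look-alikes: they are no part of the job. Leave any black, brown or green look-alike of the card_next alone.

How it is judged (in metres and radians):
On the way, in this order (a step that is already met when the one before it is completed fails the run):
1. the pin is lifted clear of the middle hole (value of joint index_pin above 0.0115 m and value of joint reader_arm between -0.15 and 0.15 rad), for 0.1 s.
2. the arm is swung to the hole that puts the head over the unread card (((y of card_next in the frame of reader_base above 0 m and value of joint reader_arm between 0.4636 and 0.5836 rad) or (y of card_next in the frame of reader_base below 0 m and value of joint reader_arm between -0.5836 and -0.4636 rad))), for 0.1 s.
At the end, for the whole second after the job is handed in: The pin is home (less than 3 mm up) in the hole next to the middle one, on the side that puts the reading head over the unread card (arm within 0.04 rad of that hole, at rest), and the cards, timer and bystanders lie within 15 mm of where they were (value of joint index_pin below 0.003 m and ((y of card_next in the frame of reader_base above 0 m and value of joint reader_arm between 0.4836 and 0.5636 rad) or (y of card_next in the frame of reader_base below 0 m and value of joint reader_arm between -0.5636 and -0.4836 rad)) and velocity of joint reader_arm between -0.02 and 0.02 rad/s and distance of each of card_done, card_next, timer, dropper_red, wash_bottle, blood_tube, marker_red from where it was at the start of the episode below 0.015 m); the robot touches nothing.
It fails at once if the ring is pinched or pulled up from outside (a finger presses on its dark shell while the pin is up) (value of joint index_pin above 0.004 m and contact force between the fingers and ring_shell above 1.5 N).
It fails at once if a card, the timer or a bystander is pushed away or lifted (moved more than 15 mm) (not (distance of each of card_done, card_next, timer, dropper_red, wash_bottle, blood_tube, marker_red from where it was at the start of the episode below 0.015 m)).
It also fails if it takes over 61 s, if anything falls off the work surface, if the arm or the gripper's body presses on something with over 40 N, if the wrist force passes 120 N, or if a joint passes its speed limit or range.

## Robot

A 6-joint arm with a two-finger parallel gripper is mounted at the origin on a cart in front of the work surface, level with it; the furniture and walls round the work are solid. World frame = base frame: x ahead of the robot, y to its left, z up, the work surface at z = 0. Lengths are in mm, angles in rad, forces in N, time in s.
With the tool pointing down it reaches from about 400 to 925 mm from the base axis. Payload 12.5 kg.
Tool frame: the origin (TCP) lies midway between the tips of the shut fingers; the grasp point (between the pads) lies 19 mm behind it; z points along the fingers, y is the line along which they close (so a half turn about z gives the same grasp; the last joint's range is limited). The gripper opens to 95 mm and grips with 3 to 60 N. Pads are 20 mm wide; open, the fingers measure 119 mm over their backs; the gripper's body (75 mm by 180 mm) begins 59 mm behind the grasp point.
Start: joints at [1.233, 0.491, 1.559, -0, 1.092, -0.106], TCP at [143.563, 608.306, 214.661] pointing down, gripper open.
Joint ranges: [-3.1, 3.1], [-0.84, 2.19], [0.05, 2.79], [-1.13, 4.28], [0.06, 2.93], [-2.69, 2.69]. Speed limits (rad/s): [2.22, 2.22, 2.79, 3.14, 3.14, 3.14].

## Interface

Orientations are given as [roll, pitch, yaw] about the fixed x, y, z axes, in that order (R = Rz(yaw) Ry(pitch) Rx(roll)).
In Python, from cell import env gives the robot as it stands.
- The arm moves only by the tool arm_command, never from a script. Its argument "targets" is a list of rows, each a list of 5 numbers: the shift along the tool's x, y, z in mm, then the turn about the tool's z in degrees, then the opening, from 0 (shut) to 1 (fully open). In form: [[tx, ty, tz, roll, fingers], ...]. A call has 1 to 5 rows; each row is the pose to reach, as a shift and turn from the pose commanded when the call began, along the tool's axes at that moment; what a row does not reach only later rows make up. A row lasts 1/10 s, in which the tool goes at most 50 mm and 8.59 degrees, less where a joint would pass 70% of its speed; a pose out of reach is approached as far as the arm can. A call with a gripper value outside its range is refused whole. The fingers move at their own pace and stop on an object; the grip force is fixed at half the most. Time passes only in rows, so rows that repeat a pose let the fingers close. It gives the time, the measured TCP pose, the force, the opening and the grip force at its end, in the units of the state.
- env.state(): the state, without advancing time (a new reading comes with each control period).
- env.read_camera(name): name is "scene" or "top"; returns a dict with "frame" (384x512x3 uint8, red, green, blue), "vertical_fov" (degrees; the focal length in pixels is half the picture's height over the tangent of half this angle, whatever the lens; pixels are square), "cx", "cy" (the principal point, pixels), "world_from_camera" (4x4, takes a point from camera to world coordinates). Camera axes: x right, y down, z forward; pixel columns grow to the right and rows downward; lengths in mm; the calibration is good to about 2 mm. A picture is of the moment at which its call begins. There is no depth.
- env.job_done(): hands the job in; it is judged then, once.
The state is a dict: "t": time; "joints": joint angles; "qvel": joint speeds; "tau": joint torques, N m; "eef_pos": TCP position; "tcp_rot": TCP orientation; "ft_force": force on the tool from outside, world axes, zero at the start; "moment": the same for the moment, N m; "opening": opening from 0.0 (shut) to 1.0 (fully open); "grip_force": force on a finger pad.
Only numpy, scipy, OpenCV 4.12 (cv2) and the standard library are available. Lean on these libraries where they do the work, as an engineer would, in place of code of your own. Each camera call takes 0.05 s, during which the arm holds its last target. There are 200 camera calls.

## Working session

There is one attempt and no reset: what is moved stays moved. The work goes in short steps, Python scripts to look and compute and a tool call to move; the robot and the scene stay as the last step left them, time stands still between calls to the robot, and variables do not carry over. Pictures are saved under pics/ and viewed, at most 10 in all, crops included, and the job is handed in when it is done.

Besides the shell and the picture viewer there is one more tool, called in YAML: its name, and indented under it one key for each argument. arm_command: Moves the arm, as the interface text tells. Its arguments: {"type":"object","properties":{"targets":{"type":"array","items":{"type":"array","items":{"type":"number"}}}},"required":["targets"]}

```bash
ls; mkdir -p pics
python3 - <<'E'
from cell import env
import cv2,numpy as np
print(env.state())
for n in("scene","top"):
    c=env.read_camera(n); cv2.imwrite(f"pics/{n}0.png",cv2.resize(c["frame"][:,:,::-1],None,fx=1.5,fy=1.5,interpolation=cv2.INTER_CUBIC))
    print(n,c["vertical_fov"],c["cx"],c["cy"],np.round(c["world_from_camera"],4).tolist())
E
```

```text
pics
{'t': 0.0, 'joints': array([ 1.23338903e+00,  4.91565503e-01,  1.55947302e+00, -8.13310062e-06,
        1.09171027e+00, -1.05586628e-01]), 'qvel': array([-0.00015949, -0.00014917, -0.0002759 ,  0.00081906, -0.00035393,
       -0.00014123]), 'tau': array([ 1.89637984e-03, -6.12669969e+01, -2.58182931e+01,  6.93268608e-02,
        4.83050756e-02, -1.10080869e-04]), 'eef_pos': array([143.47923794, 608.04232759, 214.04994635]), 'tcp_rot': array([-3.14044219e+00, -1.14673297e-04,  2.90977567e+00]), 'ft_force': array([ 0.020689  , -0.03145515,  0.58987873]), 'moment': array([-0.05784878,  0.02185343, -0.00312753]), 'grip_force': 0.0, 'opening': 0.9972367847908867}
scene 47.00389693244933 262.85290726492883 185.61075465553307 [[-0.8575, -0.3234, 0.4002, 69.9477], [-0.5145, 0.5273, -0.6762, 924.9885], [0.0076, -0.7857, -0.6186, 843.5497], [0.0, 0.0, 0.0, 1.0]]
top 57.543181641313566 255.2424671532395 185.9848784013234 [[0.0003, -0.9818, 0.1898, 347.4465], [-1.0, -0.0006, -0.0015, 92.5445], [0.0016, -0.1898, -0.9818, 1123.1138], [0.0, 0.0, 0.0, 1.0]]
```

View pics/scene0.png

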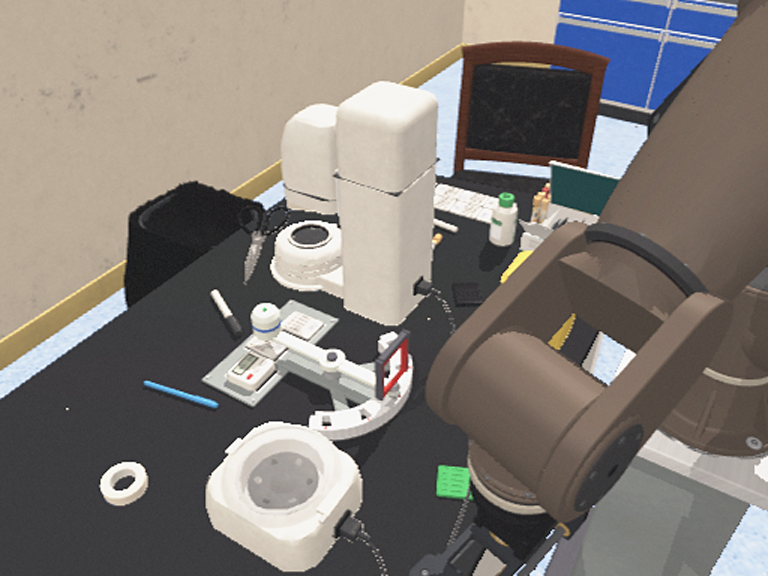

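View pics/top0.png

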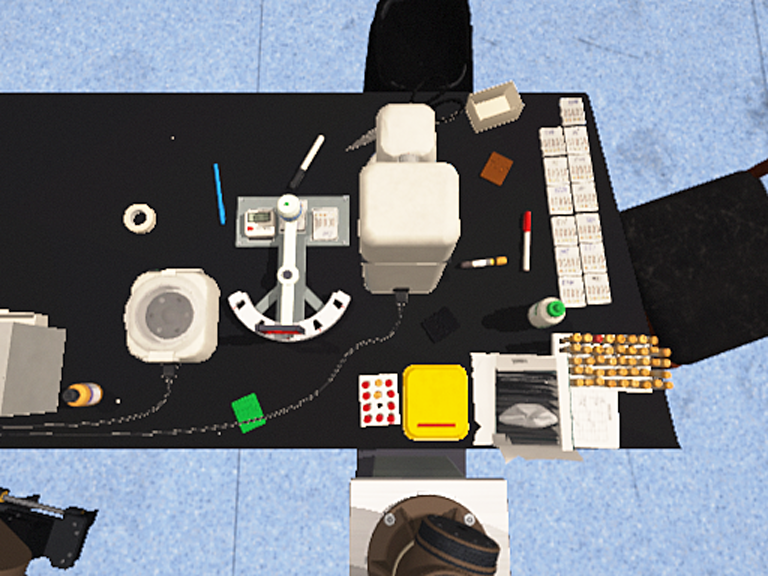

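The scene picture shows the red ring at about (395,365), the arm's head at (265,320), the timer at (250,370) and a white card at (305,322). In the top picture the pivot is at (288,273), the head at (289,205) and the ring at (280,329). The timer (260,222) lies on the base's +y side and the white card (326,222) on the -y side, so the target angle is -0.5236.

Possible mix-ups for card_next in the top picture:
- white card at (326,222): chosen
- brown card at (497,168)
- black card at (440,323)
- green card at (249,412)
- white card grid at right (575,200)

The red ring at (280,329) has no look-alike except the marker cap at (527,215).

```bash
cat > h.py <<'E'
from cell import env
import cv2,numpy as np
def ray(c,u,v,z):
    f=192/np.tan(np.radians(c["vertical_fov"]/2)); T=c["world_from_camera"]
    d=T[:3,:3]@[(u-c["cx"])/f,(v-c["cy"])/f,1]; o=T[:3,3]
    return (o+d*(z-o[2])/d[2]).round(1)
def proj(c,p):
    f=192/np.tan(np.radians(c["vertical_fov"]/2)); T=c["world_from_camera"]
    q=T[:3,:3].T@(np.array(p)-T[:3,3]); return np.array([c["cx"]+f*q[0]/q[2],c["cy"]+f*q[1]/q[2]])
def crop(c,u0,v0,u1,v1,k,name): cv2.imwrite("pics/"+name,cv2.resize(c["frame"][v0:v1,u0:u1,::-1],None,fx=k,fy=k,interpolation=cv2.INTER_CUBIC))
E
python3 - <<'E'
from h import *
c=env.read_camera("top"); crop(c,140,115,250,235,5,"crop_top.png")
for n,u,v,z in[("pivot",288,273,53),("head",289,203,90),("ring",280,328,137)]: print(n,ray(c,u/1.5,v/1.5,z))
E
```

```text
pivot [566.8 288.4  53. ]
head [706.7 284.7  90. ]
ring [444.  284.4 137. ]
```

View pics/crop_top.png

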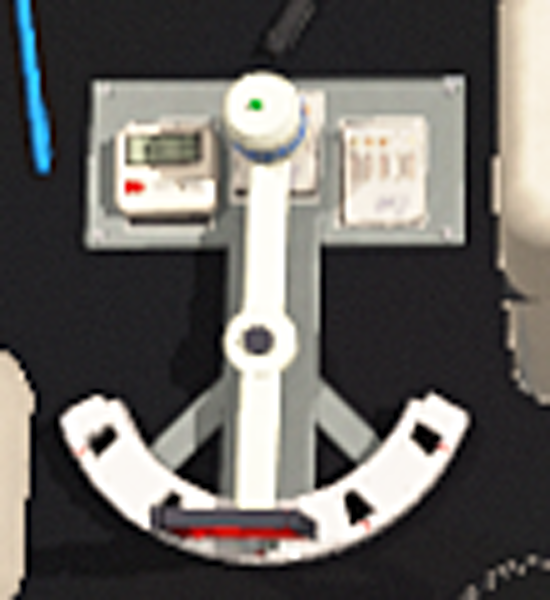

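arm_command:
  targets:
    - [0,0,-50,0,0]
    - [0,0,-100,0,0]
    - [0,0,-150,0,0]
    - [0,0,-200,0,0]
    - [0,0,-250,0,0]

```text
t: 0.65
eef_pos: [143.4, 607.7, 466.7]
tcp_rot: [-3.142, -0.0, 2.91]
ft_force: [-0.5, 0.2, 0.8]
opening: 0.632
grip_force: 0.0
```

The crop confirms it: timer at crop (165,170), white card at (383,170) on the right, ring at (233,520). Next I check how the tool tilts at the reach limit, in free space.

arm_command:
  targets:
    - [0,0,-50,0,0]
    - [0,0,-100,0,0]
    - [0,0,-150,0,0]
    - [0,0,-200,0,0]
    - [0,0,-250,0,0]

```text
t: 1.15
eef_pos: [144.4, 610.9, 685.4]
tcp_rot: [3.137, 0.0, 2.91]
ft_force: [0.8, 0.9, 0.7]
opening: 0.214
grip_force: 0.0
```

arm_command:
  targets:
    - [0,0,-50,0,0]
    - [0,0,-100,0,0]
    - [0,0,-150,0,0]
    - [0,0,-200,0,0]
    - [0,0,-250,0,0]

```text
t: 1.65
eef_pos: [137.6, 541.2, 757.2]
tcp_rot: [3.122, 0.001, 2.909]
ft_force: [-0.0, 0.6, 0.1]
opening: 0.005
grip_force: 0.0
```

Run:
```python
from cell import env
s=env.state(); print(s['joints'].round(3),s['eef_pos'],s['tcp_rot'])
```

```text
[ 1.203  0.52   0.048  0.003  2.554 -0.133] [137.59936839 541.18526478 757.21338648] [3.12242496e+00 7.56510207e-04 2.90929220e+00]
```

arm_command:
  targets:
    - [0,0,0,0,0]
    - [0,0,20,0,0]
    - [0,0,50,0,0]

```text
t: 1.95
eef_pos: [138.9, 544.5, 714.6]
tcp_rot: [3.121, 0.001, 2.91]
ft_force: [1.4, 0.9, 0.5]
opening: 0.003
grip_force: 0.0
```

Run:
```python
from cell import env
s=env.state(); print(s['joints'].round(4),s['eef_pos'],s['tcp_rot'])
```

```text
[ 1.2028e+00  3.8500e-01  4.4410e-01  1.7000e-03  2.2923e+00 -1.3570e-01] [138.89714261 544.49522537 714.63861448] [3.12130273e+00 1.47603699e-03 2.91045019e+00]
```

The tilt gained at the limit persists, so the outward tilt can be built up at the reach and joint limits. I try the wrist limit: up and inward.

arm_command:
  targets:
    - [0,-40,-5,0,0]
    - [0,-80,-10,0,0]
    - [0,-120,-15,0,0]
    - [0,-160,-20,0,0]
    - [0,-200,-25,0,0]

```text
t: 2.45
eef_pos: [92.3, 347.2, 736.3]
tcp_rot: [3.124, 0.001, 2.911]
ft_force: [-1.1, 0.0, 0.5]
opening: 0.004
grip_force: 0.0
```

arm_command:
  targets:
    - [0,-40,-15,0,0]
    - [0,-80,-30,0,0]
    - [0,-120,-45,0,0]
    - [0,-160,-60,0,0]
    - [0,-200,-75,0,0]

```text
t: 2.95
eef_pos: [45.7, 151.3, 808.0]
tcp_rot: [3.123, 0.001, 2.912]
ft_force: [0.8, -1.9, 1.2]
opening: 0.001
grip_force: 0.0
```

Run:
```python
from cell import env
s=env.state(); print(s['joints'].round(4),s['eef_pos'],s['tcp_rot'])
```

```text
[ 0.8315 -0.229   0.8408  0.0142  2.5135 -0.498 ] [ 45.68584377 151.27116423 808.04932711] [3.12343297e+00 6.15719910e-04 2.91180878e+00]
```

```bash
cat > kin.py <<'E'
import numpy as np
from scipy.optimize import least_squares
D=[(.4916,1.5595,1.0917,143.48,608.04,214.05),(.52,.048,2.554,137.6,541.2,757.2),(.385,.4441,2.2923,138.9,544.5,714.6),(-.229,.8408,2.5135,45.69,151.27,808.05)]
def fk(p,q2,q3,q5):
    a,h,L1,L2,e,Lt=p; s=q2+q3; t=s+q5
    return np.array([a+L1*np.sin(q2)+L2*np.sin(s)+e*np.cos(s)+Lt*np.sin(t), h+L1*np.cos(q2)+L2*np.cos(s)-e*np.sin(s)+Lt*np.cos(t)])
def fit():
    f=lambda p:np.concatenate([fk(p,*d[:3])-[np.sqrt(d[3]**2+d[4]**2-67**2),d[5]] for d in D]+[(np.array(p)-[50,300,500,450,0,300])*.003])
    r=least_squares(f,[50,300,500,450,0,300]); return r
E
python3 -c "
from kin import *
r=fit();print(r.x.round(1),r.fun.round(2))"
```

```text
[2.000e-01 2.199e+02 5.859e+02 4.110e+02 4.280e+01 2.945e+02] [-0.02  0.03 -0.12  0.15  0.2  -0.04 -0.05 -0.14 -0.15 -0.24  0.26 -0.12
  0.13 -0.02]
```

Run:
```python
from kin import *
p=[0,220,586,411,43,294.5]
for z in(0,50,100,200,300,400):
  for r in (150,200,250,300,350,400,450):
    s=least_squares(lambda q:fk(p,q[0],q[1],np.pi-q[0]-q[1])-[r,z],[0,2.2])
    if s.cost<1 : print(z,r,s.x.round(2),"q5",round(np.pi-s.x.sum(),2))
```

```text
0 200 [0.7  2.78] q5 -0.34
0 250 [0.62 2.64] q5 -0.11
0 300 [0.59 2.51] q5 0.04
0 350 [0.59 2.39] q5 0.16
0 400 [0.6  2.27] q5 0.27
0 450 [0.63 2.15] q5 0.36
50 150 [0.48 2.85] q5 -0.19
50 200 [0.42 2.71] q5 0.02
50 250 [0.41 2.59] q5 0.14
50 300 [0.43 2.47] q5 0.24
50 350 [0.45 2.36] q5 0.33
50 400 [0.49 2.24] q5 0.41
50 450 [0.53 2.12] q5 0.49
100 150 [0.13 2.73] q5 0.28
100 200 [0.18 2.62] q5 0.34
100 250 [0.23 2.52] q5 0.39
100 300 [0.28 2.42] q5 0.45
100 350 [0.33 2.31] q5 0.51
100 400 [0.38 2.2 ] q5 0.57
100 450 [0.43 2.09] q5 0.63
200 150 [-0.24  2.5 ] q5 0.88
200 200 [-0.13  2.43] q5 0.84
200 250 [-0.04  2.36] q5 0.82
200 300 [0.05 2.27] q5 0.82
200 350 [0.13 2.18] q5 0.84
200 400 [0.2  2.08] q5 0.86
200 450 [0.27 1.98] q5 0.9
300 150 [-0.4   2.28] q5 1.26
300 200 [-0.29  2.23] q5 1.21
300 250 [-0.19  2.16] q5 1.17
300 300 [-0.1   2.09] q5 1.15
300 350 [-0.01  2.01] q5 1.14
300 400 [0.08 1.92] q5 1.14
300 450 [0.16 1.83] q5 1.16
400 150 [-0.46  2.05] q5 1.55
400 200 [-0.36  2.01] q5 1.5
400 250 [-0.26  1.95] q5 1.45
400 300 [-0.17  1.89] q5 1.42
400 350 [-0.08  1.82] q5 1.41
400 400 [0.   1.74] q5 1.4
400 450 [0.09 1.65] q5 1.41
```

arm_command:
  targets:
    - [-40,-12,0,0,0]
    - [-80,-24,0,0,0]
    - [-120,-36,0,0,0]
    - [-160,-48,10,0,0]
    - [-200,-60,40,0,0]

```text
t: 3.45
eef_pos: [178.4, 79.8, 788.6]
tcp_rot: [3.122, 0.002, 2.911]
ft_force: [0.8, 1.5, 0.5]
opening: 0.006
grip_force: 0.0
```

arm_command:
  targets:
    - [20,14,0,0,0]
    - [40,28,0,0,0]
    - [60,42,0,0,0]
    - [80,56,0,0,0]
    - [98,70,0,0,0]

```text
t: 3.95
eef_pos: [97.9, 171.8, 789.6]
tcp_rot: [3.123, 0.001, 2.909]
ft_force: [0.0, 0.6, -0.4]
opening: 0.003
grip_force: 0.0
```

arm_command:
  targets:
    - [25,3,0,0,0]
    - [50,5,0,0,0]
    - [75,5,0,0,0]
    - [100,5,0,0,0]
    - [120,0,0,0,0]

```text
t: 4.45
eef_pos: [-19.1, 199.4, 789.2]
tcp_rot: [3.124, 0.001, 2.911]
ft_force: [-0.5, 0.9, 0.3]
opening: 0.007
grip_force: 0.0
```

arm_command:
  targets:
    - [25,-5,0,0,0]
    - [48,-15,0,0,0]
    - [70,-28,0,0,0]
    - [90,-42,0,0,0]
    - [105,-60,0,0,0]

```text
t: 4.95
eef_pos: [-135.2, 164.8, 787.9]
tcp_rot: [3.124, 0.002, 2.911]
ft_force: [0.5, 0.4, 0.6]
opening: -0.0
grip_force: 0.0
```

arm_command:
  targets:
    - [8,-25,0,0,0]
    - [15,-50,0,0,0]
    - [22,-75,0,0,0]
    - [22,-75,0,0,0]
    - [22,-75,0,0,0]

```text
t: 5.45
eef_pos: [-172.8, 96.7, 786.8]
tcp_rot: [3.122, 0.001, 2.913]
ft_force: [-1.1, 0.5, 0.3]
opening: 0.005
grip_force: 0.0
```

Run:
```python
from cell import env
s=env.state(); print(s['joints'].round(4),s['eef_pos'],s['tcp_rot'])
```

```text
[ 2.3167 -0.1931  0.8949 -0.0258  2.4298  0.9546] [-172.82014397   96.70659501  786.83056038] [3.12206387e+00 1.29690083e-03 2.91317645e+00]
```

arm_command:
  targets:
    - [-2,-24,-10,0,0]
    - [-5,-48,-20,0,0]
    - [-8,-72,-35,0,0]
    - [-10,-97,-60,0,0]
    - [-12,-122,-90,0,0]

```text
t: 5.95
eef_pos: [-188.8, -25.5, 874.2]
tcp_rot: [3.122, 0.001, 2.906]
ft_force: [-1.2, -0.1, 1.0]
opening: 0.006
grip_force: 0.0
```

arm_command:
  targets:
    - [0,0,-20,0,0]
    - [-20,0,-30,0,0]
    - [-50,0,-35,0,0]
    - [-80,0,-35,0,0]
    - [-100,0,-35,0,0]

```text
t: 6.45
eef_pos: [-91.6, -48.8, 902.9]
tcp_rot: [3.122, -0.003, 2.907]
ft_force: [0.3, 0.5, -0.4]
opening: 0.005
grip_force: 0.0
```

Run:
```python
from cell import env
s=env.state(); print(s['joints'].round(4),s['eef_pos'],s['tcp_rot'])
```

```text
[ 3.0083 -0.0755  0.2866 -0.0941  2.9287  1.5802] [-91.58483371 -48.7596048  902.85498873] [ 3.12192386e+00 -2.86772386e-03  2.90688233e+00]
```

arm_command:
  targets:
    - [-30,0,0,0,0]
    - [-60,0,0,0,0]
    - [-90,0,0,0,0]
    - [-120,0,0,0,0]
    - [-150,0,0,0,0]

```text
t: 6.95
eef_pos: [46.1, -74.5, 874.8]
tcp_rot: [3.125, -0.015, 2.907]
ft_force: [-0.3, -0.1, -0.4]
opening: 0.003
grip_force: 0.0
```

Run:
```python
from cell import env
s=env.state(); print(s['joints'].round(4),s['eef_pos'],s['tcp_rot'])
```

```text
[ 2.9034 -0.3288  0.5265 -0.0763  2.9283  1.4925] [ 46.1336564  -74.50356461 874.79220644] [ 3.12540346 -0.01489362  2.90712175]
```

arm_command:
  targets:
    - [-16,0,-47,0,0]

```text
t: 7.05
eef_pos: [51.9, -67.7, 879.6]
tcp_rot: [3.135, -0.036, 2.895]
ft_force: [0.6, 0.6, 0.3]
opening: 0.004
grip_force: 0.0
```

arm_command:
  targets:
    - [-16,0,-47,0,0]

```text
t: 7.15
eef_pos: [52.5, -65.3, 883.1]
tcp_rot: [3.14, -0.053, 2.905]
ft_force: [0.4, 0.1, -0.4]
opening: 0.011
grip_force: 0.0
```

arm_command:
  targets:
    - [-160,0,-470,0,0]

```text
t: 7.25
eef_pos: [54.9, -65.6, 885.3]
tcp_rot: [-3.139, -0.071, 2.909]
ft_force: [0.5, -0.4, 0.1]
opening: 0.009
grip_force: 0.0
```

arm_command:
  targets:
    - [-160,0,-470,0,0]

```text
t: 7.35
eef_pos: [59.1, -66.1, 887.2]
tcp_rot: [-3.135, -0.09, 2.909]
ft_force: [-0.1, -0.0, -0.6]
opening: 0.004
grip_force: 0.0
```

Run:
```python
from cell import env
s=env.state(); print(s['joints'].round(4),s['eef_pos'],s['tcp_rot'])
```

```text
[ 3.0951 -0.3113  0.4341 -0.0462  2.9283  1.7108] [ 59.08069686 -66.05431777 887.1760402 ] [-3.13454921 -0.09049966  2.90921584]
```

The tilt builds at about 0.018 rad per single-row call, so I keep going.

arm_command:
  targets:
    - [-25,-4,-43,0,0]

```text
t: 7.45
eef_pos: [71.2, -67.9, 885.9]
tcp_rot: [-3.126, -0.107, 2.909]
ft_force: [0.1, -0.0, -0.2]
opening: 0.004
grip_force: 0.0
```

arm_command:
  targets:
    - [-25,-4,-43,0,0]

```text
t: 7.55
eef_pos: [85.8, -70.0, 884.3]
tcp_rot: [-3.117, -0.127, 2.909]
ft_force: [0.6, 0.0, 0.4]
opening: 0.002
grip_force: 0.0
```

arm_command:
  targets:
    - [-25,-4,-43,0,0]

```text
t: 7.65
eef_pos: [99.5, -72.2, 882.5]
tcp_rot: [-3.107, -0.146, 2.908]
ft_force: [-0.1, 0.0, 0.3]
opening: 0.002
grip_force: 0.0
```

arm_command:
  targets:
    - [-25,-4,-43,0,0]

```text
t: 7.75
eef_pos: [112.6, -74.5, 880.5]
tcp_rot: [-3.097, -0.164, 2.908]
ft_force: [0.1, 0.0, -0.1]
opening: 0.003
grip_force: 0.0
```

arm_command:
  targets:
    - [-25,-4,-43,0,0]

```text
t: 7.85
eef_pos: [125.5, -77.1, 878.4]
tcp_rot: [-3.086, -0.182, 2.907]
ft_force: [-0.0, 0.9, -0.5]
opening: 0.004
grip_force: 0.0
```

arm_command:
  targets:
    - [-25,-4,-43,0,0]

```text
t: 7.95
eef_pos: [138.3, -79.9, 876.2]
tcp_rot: [-3.074, -0.199, 2.906]
ft_force: [-0.1, 0.4, -1.1]
opening: 0.005
grip_force: 0.0
```

Run:
```python
from cell import env
s=env.state(); print(s['joints'].round(4),s['eef_pos'],s['tcp_rot'])
```

```text
[ 3.0981 -0.4254  0.4287  0.1374  2.9284  1.893 ] [138.28672157 -79.86934619 876.15692377] [-3.07378871 -0.19887883  2.90644715]
```

arm_command:
  targets:
    - [-22,-16,-40,0,0]

```text
t: 8.05
eef_pos: [147.1, -92.9, 874.1]
tcp_rot: [-3.06, -0.216, 2.907]
ft_force: [0.6, -0.2, 0.3]
opening: 0.007
grip_force: 0.0
```

arm_command:
  targets:
    - [-22,-16,-40,0,0]

```text
t: 8.15
eef_pos: [155.0, -106.0, 872.4]
tcp_rot: [-3.045, -0.231, 2.905]
ft_force: [-0.6, -0.6, 0.3]
opening: 0.004
grip_force: 0.0
```

arm_command:
  targets:
    - [-22,-16,-40,0,0]

```text
t: 8.25
eef_pos: [163.8, -118.6, 871.0]
tcp_rot: [-3.026, -0.246, 2.902]
ft_force: [-0.4, -0.1, 0.1]
opening: 0.004
grip_force: 0.0
```

arm_command:
  targets:
    - [-22,-16,-40,0,0]

```text
t: 8.35
eef_pos: [173.6, -131.4, 870.2]
tcp_rot: [-3.005, -0.261, 2.9]
ft_force: [-0.1, 0.6, 0.0]
opening: -0.001
grip_force: 0.0
```

Run:
```python
from cell import env
s=env.state(); print(s['joints'].round(4),s['eef_pos'],s['tcp_rot'])
```

```text
[ 2.9629 -0.4799  0.3875  0.6012  2.9284  2.2226] [ 173.56926684 -131.37660232  870.24910674] [-3.00510732 -0.26125043  2.89997901]
```

arm_command:
  targets:
    - [-20,25,-38,0,0]

```text
t: 8.45
eef_pos: [191.4, -107.4, 869.1]
tcp_rot: [-2.989, -0.272, 2.894]
ft_force: [1.2, 0.6, 0.4]
opening: 0.006
grip_force: 0.0
```

arm_command:
  targets:
    - [-20,25,-38,0,0]

```text
t: 8.55
eef_pos: [207.8, -100.4, 863.5]
tcp_rot: [-2.986, -0.287, 2.894]
ft_force: [1.3, 2.4, 0.1]
opening: 0.007
grip_force: 0.0
```

arm_command:
  targets:
    - [-20,25,-38,0,0]

```text
t: 8.65
eef_pos: [222.1, -100.4, 857.2]
tcp_rot: [-2.987, -0.303, 2.894]
ft_force: [-0.1, 0.9, 0.4]
opening: 0.005
grip_force: 0.0
```

arm_command:
  targets:
    - [-20,25,-38,0,0]

```text
t: 8.75
eef_pos: [236.0, -99.9, 850.8]
tcp_rot: [-2.987, -0.319, 2.892]
ft_force: [0.5, 0.2, -0.0]
opening: 0.003
grip_force: 0.0
```

Run:
```python
from cell import env
s=env.state(); print(s['joints'].round(4),s['eef_pos'],s['tcp_rot'])
```

```text
[ 3.0982 -0.5628  0.4143  0.4246  2.9283  2.1837] [235.95712227 -99.94416621 850.83186475] [-2.98685296 -0.31939453  2.89150214]
```

arm_command:
  targets:
    - [-15,30,-38,0,0]

```text
t: 8.85
eef_pos: [246.6, -98.1, 845.8]
tcp_rot: [-2.991, -0.337, 2.889]
ft_force: [-0.3, 1.0, 0.6]
opening: 0.002
grip_force: 0.0
```

arm_command:
  targets:
    - [-15,30,-38,0,0]

```text
t: 8.95
eef_pos: [256.3, -95.9, 841.0]
tcp_rot: [-2.997, -0.354, 2.886]
ft_force: [-0.6, -0.3, -0.2]
opening: 0.005
grip_force: 0.0
```

arm_command:
  targets:
    - [-15,30,-38,0,0]

```text
t: 9.05
eef_pos: [266.1, -93.5, 836.1]
tcp_rot: [-3.003, -0.371, 2.883]
ft_force: [0.4, -0.3, 0.2]
opening: 0.007
grip_force: 0.0
```

arm_command:
  targets:
    - [-15,30,-38,0,0]

```text
t: 9.15
eef_pos: [276.0, -90.8, 831.1]
tcp_rot: [-3.01, -0.389, 2.88]
ft_force: [0.0, 0.2, 0.5]
opening: 0.005
grip_force: 0.0
```

arm_command:
  targets:
    - [-15,30,-38,0,0]

```text
t: 9.25
eef_pos: [285.9, -87.8, 826.1]
tcp_rot: [-3.018, -0.408, 2.878]
ft_force: [0.6, 0.1, 0.1]
opening: 0.004
grip_force: 0.0
```

arm_command:
  targets:
    - [-15,30,-38,0,0]

```text
t: 9.35
eef_pos: [295.8, -84.4, 821.2]
tcp_rot: [-3.027, -0.427, 2.875]
ft_force: [0.6, 0.1, 0.1]
opening: 0.001
grip_force: 0.0
```

Run:
```python
from cell import env
s=env.state(); print(s['joints'].round(4),s['eef_pos'],s['tcp_rot'])
```

```text
[ 3.098  -0.6693  0.441   0.0959  2.9283  1.867 ] [295.75358083 -84.38769149 821.1569788 ] [-3.02737034 -0.42698387  2.87520167]
```

arm_command:
  targets:
    - [12,22,-43,0,0]

```text
t: 9.45
eef_pos: [288.2, -80.1, 831.3]
tcp_rot: [-3.036, -0.452, 2.873]
ft_force: [0.5, -0.3, -0.6]
opening: 0.005
grip_force: 0.0
```

arm_command:
  targets:
    - [12,22,-43,0,0]

```text
t: 9.55
eef_pos: [275.1, -75.4, 842.8]
tcp_rot: [-3.048, -0.466, 2.871]
ft_force: [-0.5, 0.6, 0.2]
opening: 0.001
grip_force: 0.0
```

arm_command:
  targets:
    - [12,22,-43,0,0]

```text
t: 9.65
eef_pos: [265.2, -70.5, 852.5]
tcp_rot: [-3.06, -0.482, 2.869]
ft_force: [-0.0, -0.0, -0.4]
opening: 0.004
grip_force: 0.0
```

arm_command:
  targets:
    - [12,22,-43,0,0]

```text
t: 9.75
eef_pos: [257.5, -65.4, 860.8]
tcp_rot: [-3.074, -0.5, 2.868]
ft_force: [0.9, -0.3, -0.0]
opening: 0.008
grip_force: 0.0
```

arm_command:
  targets:
    - [12,22,-43,0,0]

```text
t: 9.85
eef_pos: [251.2, -60.1, 868.1]
tcp_rot: [-3.089, -0.518, 2.866]
ft_force: [-1.0, -0.0, 0.3]
opening: 0.005
grip_force: 0.0
```

Run:
```python
from cell import env
s=env.state(); print(s['joints'].round(4),s['eef_pos'],s['tcp_rot'])
```

```text
[ 3.0979 -0.541   0.2282 -0.297   2.9282  1.4813] [251.16788929 -60.07452645 868.14699091] [-3.08864542 -0.51805493  2.86638989]
```

arm_command:
  targets:
    - [-12,8,-46,0,0]

```text
t: 9.95
eef_pos: [259.4, -58.2, 865.3]
tcp_rot: [-3.094, -0.53, 2.866]
ft_force: [-0.4, -0.6, 0.1]
opening: 0.006
grip_force: 0.0
```

arm_command:
  targets:
    - [-12,8,-46,0,0]

```text
t: 10.05
eef_pos: [273.0, -56.6, 860.5]
tcp_rot: [-3.098, -0.551, 2.864]
ft_force: [0.8, 0.2, -0.5]
opening: 0.008
grip_force: 0.0
```

arm_command:
  targets:
    - [-12,8,-46,0,0]

```text
t: 10.15
eef_pos: [285.1, -54.5, 856.1]
tcp_rot: [-3.103, -0.569, 2.864]
ft_force: [-0.1, -0.1, 0.2]
opening: 0.004
grip_force: 0.0
```

arm_command:
  targets:
    - [-12,8,-46,0,0]

```text
t: 10.25
eef_pos: [296.5, -52.3, 851.8]
tcp_rot: [-3.11, -0.586, 2.863]
ft_force: [-0.1, 1.0, 0.0]
opening: 0.003
grip_force: 0.0
```

arm_command:
  targets:
    - [-12,8,-46,0,0]

```text
t: 10.35
eef_pos: [307.9, -49.8, 847.5]
tcp_rot: [-3.118, -0.603, 2.862]
ft_force: [0.2, 0.3, -0.4]
opening: 0.004
grip_force: 0.0
```

arm_command:
  targets:
    - [-12,8,-46,0,0]

```text
t: 10.45
eef_pos: [319.4, -47.1, 843.1]
tcp_rot: [-3.126, -0.619, 2.862]
ft_force: [0.6, 0.4, 0.0]
opening: 0.003
grip_force: 0.0
```

Run:
```python
from cell import env
s=env.state(); print(s['joints'].round(4),s['eef_pos'],s['tcp_rot'])
```

```text
[ 3.098  -0.6228  0.1903 -0.6068  2.9283  1.1677] [319.4008237  -47.05928017 843.11179541] [-3.12627354 -0.61882057  2.86197645]
```

Tilt is 35.5° pointing along azimuth 165°, halfway between the two ring directions. Next I bring the arm round to the front, keeping this orientation.

```bash
cat >> h.py <<'E'
from scipy.spatial.transform import Rotation as Ro
def plan(wps,step=45,per=5):
    """world TCP waypoints -> rows grouped by call, in tool axes"""
    s=env.state(); R=Ro.from_euler('xyz',s['tcp_rot']).as_matrix(); p=s['eef_pos'].copy()
    print('q',s['joints'].round(3),'p',p.round(1),'rot',s['tcp_rot'].round(3),'z',R[:,2].round(3),'x',R[:,0].round(3),'y',R[:,1].round(3))
    pts=[]
    for w in wps:
        w=np.array(w,float); n=int(np.ceil(np.linalg.norm(w-p)/step)); pts+=[p+(w-p)*k/n for k in range(1,n+1)]; p=w
    o=s['eef_pos']
    for i in range(0,len(pts),per):
        g=pts[i:i+per]; print([[*map(int,np.round(R.T@(x-o))),0,0] for x in g]); o=g[-1]
E
python3 -c "
from h import *
plan([(-315,-16,760)],48)"
```

```text
q [ 3.098 -0.623  0.19  -0.607  2.928  1.168] p [319.4 -47.1 843.1] rot [-3.126 -0.619  2.862] z [-0.562  0.145 -0.814] x [-0.783  0.225  0.58 ] y [ 0.267  0.964 -0.012]
[[33, -10, 31, 0, 0], [65, -20, 61, 0, 0], [98, -30, 92, 0, 0], [130, -40, 122, 0, 0], [163, -50, 153, 0, 0]]
[[33, -10, 31, 0, 0], [65, -20, 61, 0, 0], [98, -30, 92, 0, 0], [130, -40, 122, 0, 0], [163, -50, 153, 0, 0]]
[[33, -10, 31, 0, 0], [65, -20, 61, 0, 0], [98, -30, 92, 0, 0], [130, -40, 122, 0, 0]]
```

arm_command:
  targets:
    - [33,-10,31,0,0]
    - [65,-20,61,0,0]
    - [98,-30,92,0,0]
    - [130,-40,122,0,0]
    - [163,-50,153,0,0]

```text
t: 10.95
eef_pos: [90.2, -37.1, 812.7]
tcp_rot: [-3.126, -0.618, 2.862]
ft_force: [-0.7, 0.2, 0.8]
opening: 0.009
grip_force: 0.0
```

arm_command:
  targets:
    - [33,-10,31,0,0]
    - [65,-20,61,0,0]
    - [98,-30,92,0,0]
    - [130,-40,122,0,0]
    - [163,-50,153,0,0]

```text
t: 11.45
eef_pos: [-136.7, -27.1, 783.5]
tcp_rot: [-3.127, -0.618, 2.862]
ft_force: [-0.2, -0.3, 0.8]
opening: 0.005
grip_force: 0.0
```

```bash
python3 -c "
from h import *
plan([(-315,-16,720),(-370,130,640)],45)"
```

```text
q [ 3.099 -0.535  1.176 -0.128  1.89   1.724] p [-136.7  -27.1  783.5] rot [-3.127 -0.618  2.862] z [-0.561  0.146 -0.815] x [-0.784  0.225  0.579] y [ 0.268  0.963 -0.012]
[[21, -7, 31, 0, 0], [42, -15, 61, 0, 0], [63, -22, 92, 0, 0], [84, -29, 123, 0, 0], [105, -36, 153, 0, 0]]
[[7, 32, 29, 0, 0], [15, 63, 59, 0, 0], [22, 95, 88, 0, 0], [30, 127, 117, 0, 0]]
```

Works smoothly. On round.

arm_command:
  targets:
    - [21,-7,31,0,0]
    - [42,-15,61,0,0]
    - [63,-22,92,0,0]
    - [84,-29,123,0,0]
    - [105,-36,153,0,0]

```text
t: 11.95
eef_pos: [-314.3, -15.7, 719.6]
tcp_rot: [-3.127, -0.617, 2.862]
ft_force: [-0.3, -0.1, -0.0]
opening: 0.006
grip_force: 0.0
```

arm_command:
  targets:
    - [7,32,29,0,0]
    - [15,63,59,0,0]
    - [22,95,88,0,0]
    - [30,127,117,0,0]

```text
t: 12.35
eef_pos: [-364.7, 122.9, 645.2]
tcp_rot: [-3.127, -0.62, 2.862]
ft_force: [-2.1, -0.9, 0.3]
opening: 0.002
grip_force: 0.0
```

```bash
python3 -c "
from h import *
plan([(-340,250,600),(-220,360,570),(-80,410,560),(80,440,550)],40)"
```

```text
q [ 2.475 -0.312  1.506  0.239  1.375  1.202] p [-364.7  122.9  645.2] rot [-3.127 -0.62   2.862] z [-0.562  0.147 -0.814] x [-0.782  0.225  0.581] y [ 0.268  0.963 -0.012]
[[-4, 32, 10, 0, 0], [-8, 65, 21, 0, 0], [-13, 97, 31, 0, 0], [-17, 130, 42, 0, 0], [-34, 157, 36, 0, 0]]
[[-17, 28, -5, 0, 0], [-35, 55, -11, 0, 0], [-52, 83, -16, 0, 0], [-69, 111, -22, 0, 0], [-95, 132, -37, 0, 0]]
[[-26, 21, -16, 0, 0], [-52, 43, -32, 0, 0], [-78, 64, -47, 0, 0], [-103, 79, -63, 0, 0], [-128, 93, -78, 0, 0]]
[[-25, 14, -15, 0, 0], [-50, 29, -31, 0, 0], [-75, 43, -46, 0, 0]]
```

arm_command:
  targets:
    - [-4,32,10,0,0]
    - [-8,65,21,0,0]
    - [-13,97,31,0,0]
    - [-17,130,42,0,0]
    - [-34,157,36,0,0]

```text
t: 12.85
eef_pos: [-316.4, 272.2, 592.7]
tcp_rot: [-3.124, -0.616, 2.86]
ft_force: [0.2, -0.2, 0.0]
opening: 0.004
grip_force: 0.0
```

arm_command:
  targets:
    - [-17,28,-5,0,0]
    - [-35,55,-11,0,0]
    - [-52,83,-16,0,0]
    - [-69,111,-22,0,0]
    - [-95,132,-37,0,0]

```text
t: 13.35
eef_pos: [-185.2, 371.6, 567.4]
tcp_rot: [-3.126, -0.618, 2.861]
ft_force: [-0.5, 0.2, -0.5]
opening: 0.004
grip_force: 0.0
```

arm_command:
  targets:
    - [-26,21,-16,0,0]
    - [-52,43,-32,0,0]
    - [-78,64,-47,0,0]
    - [-103,79,-63,0,0]
    - [-128,93,-78,0,0]

```text
t: 13.85
eef_pos: [-15.9, 420.2, 556.4]
tcp_rot: [-3.127, -0.618, 2.861]
ft_force: [-0.1, 0.1, -0.3]
opening: 0.004
grip_force: 0.0
```

arm_command:
  targets:
    - [-25,14,-15,0,0]
    - [-50,29,-31,0,0]
    - [-75,43,-46,0,0]

```text
t: 14.15
eef_pos: [80.1, 437.9, 550.1]
tcp_rot: [-3.127, -0.617, 2.861]
ft_force: [-0.0, 0.6, 0.6]
opening: 0.006
grip_force: 0.0
```

Run:
```python
from h import *
c=env.read_camera("scene"); crop(c,230,190,310,290,6,"crop_ring.png")
c2=env.read_camera("top")
# measure from top crop: pivot cap, card, tray corners
for n,u,v,z in[("pivot",257,340,53),("head",262,105,90),("shellL",155,512,137),("shellR",315,524,137),("tray TL",93,80,6),("tray TR",465,78,6),("tray BL",87,247,6),("tray BR",465,244,6)]: print(n,ray(c2,140+u/5,115+v/5,z))
plan([(250,380,400),(480,284,300)],42)
```

```text
pivot [563.6 290.2  53. ]
head [704.5 285.4  90. ]
shellL [447.6 328.8 137. ]
shellR [440.8 238.3 137. ]
tray TL [751.  415.1   6. ]
tray TR [752.6 165.5   6. ]
tray BL [635.5 412.9   6. ]
tray BR [637.7 164.1   6. ]
q [ 0.897  0.077  1.417  0.588  1.873 -0.28 ] p [ 81.6 438.7 548.8] rot [-3.124 -0.618  2.857] z [-0.561  0.146 -0.815] x [-0.782  0.229  0.579] y [ 0.271  0.962 -0.014]
[[-39, -1, 3, 0, 0], [-77, -3, 6, 0, 0], [-116, -4, 9, 0, 0], [-154, -6, 12, 0, 0], [-193, -7, 15, 0, 0]]
[[-39, -1, 3, 0, 0], [-76, -6, -6, 0, 0], [-113, -10, -15, 0, 0], [-150, -14, -23, 0, 0], [-187, -18, -32, 0, 0]]
[[-37, -4, -9, 0, 0], [-74, -8, -18, 0, 0], [-111, -12, -26, 0, 0]]
```

View pics/crop_ring.png

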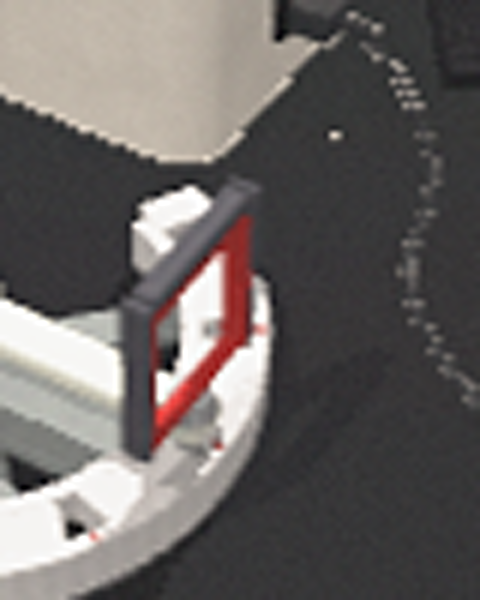

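The crop shows the ring open and upright, its shell top running from crop (137,305) to (243,187), all four red bars visible. Before descending I check clearance to the tall machine.

Run:
```python
from h import *
c=env.read_camera("scene"); t=env.read_camera("top")
print("ring scene",ray(c,230+137/6,190+305/6,137),ray(c,230+243/6,190+187/6,137), ray(c,230+190/6,190+246/6,137))
print("base corners", ray(c,348/1.5,300/1.5,0),ray(c,400/1.5,325/1.5,0),ray(c,432/1.5,290/1.5,0))
for z in(150,200,250,300,350,400): print(z,"top NE tower L",ray(t,359/1.5,175/1.5,z),ray(t,360/1.5,250/1.5,z),"scene topL",ray(c,336/1.5,105/1.5,z),"front low L",ray(t,363/1.5,290/1.5,z))
```

```text
ring scene [443.6 335.2 137. ] [442.3 258.9 137. ] [443. 298. 137.]
base corners [658.2 109.8  -0. ] [533.2 119.3   0. ] [531.5  -4.5   0. ]
150 top NE tower L [743.6 138.  150. ] [591.9 134.7 150. ] scene topL [1009.8 -364.8  150. ] front low L [514.4 128.4 150. ]
200 top NE tower L [723.2 135.7 200. ] [579.3 132.6 200. ] scene topL [ 942.  -271.8  200. ] front low L [505.8 126.6 200. ]
250 top NE tower L [702.9 133.3 250. ] [566.7 130.4 250. ] scene topL [ 874.2 -178.9  250. ] front low L [497.2 124.7 250. ]
300 top NE tower L [682.5 131.  300. ] [554.2 128.2 300. ] scene topL [806.5 -85.9 300. ] front low L [488.6 122.9 300. ]
350 top NE tower L [662.2 128.7 350. ] [541.6 126.1 350. ] scene topL [738.7   7.1 350. ] front low L [480.1 121.  350. ]
400 top NE tower L [641.8 126.3 400. ] [529.1 123.9 400. ] scene topL [671.  100.1 400. ] front low L [471.5 119.2 400. ]
```

Run:
```python
from h import *
plan([(260,400,420),(500,320,290),(494,273,170)],46)
```

```text
q [ 0.901  0.073  1.418  0.589  1.873 -0.278] p [ 79.  438.1 549.9] rot [-3.126 -0.618  2.86 ] z [-0.561  0.146 -0.815] x [-0.783  0.227  0.579] y [ 0.269  0.963 -0.013]
[[-45, 3, 0, 0, 0], [-90, 5, 0, 0, 0], [-135, 8, -1, 0, 0], [-180, 11, -1, 0, 0], [-226, 14, -1, 0, 0]]
[[-40, -2, -6, 0, 0], [-80, -3, -12, 0, 0], [-121, -5, -17, 0, 0], [-161, -6, -23, 0, 0], [-201, -8, -29, 0, 0]]
[[-40, -2, -6, 0, 0], [-80, -3, -12, 0, 0], [-106, -18, 20, 0, 0], [-131, -33, 51, 0, 0], [-156, -48, 83, 0, 0]]
```

arm_command:
  targets:
    - [-45,3,0,0,0]
    - [-90,5,0,0,0]
    - [-135,8,-1,0,0]
    - [-180,11,-1,0,0]
    - [-226,14,-1,0,0]

```text
t: 14.85
eef_pos: [260.1, 400.2, 419.9]
tcp_rot: [-3.129, -0.616, 2.864]
ft_force: [0.0, 0.8, 0.3]
opening: 0.005
grip_force: 0.0
```

arm_command:
  targets:
    - [-40,-2,-6,0,0]
    - [-80,-3,-12,0,0]
    - [-121,-5,-17,0,0]
    - [-161,-6,-23,0,0]
    - [-201,-8,-29,0,0]

```text
t: 15.35
eef_pos: [432.1, 343.4, 327.5]
tcp_rot: [-3.128, -0.616, 2.863]
ft_force: [0.2, 0.3, 0.4]
opening: 0.004
grip_force: 0.0
```

arm_command:
  targets:
    - [-40,-2,-6,0,0]
    - [-80,-3,-12,0,0]
    - [-106,-18,20,0,0]
    - [-131,-33,51,0,0]
    - [-156,-48,83,0,0]
    - [-156,-48,83,0,0]

```text
validation failed for argument at $.ta...
```

arm_command:
  targets:
    - [-40,-2,-6,0,0]
    - [-80,-3,-12,0,0]
    - [-106,-18,20,0,0]
    - [-131,-33,51,0,0]
    - [-156,-48,83,0,0]

```text
t: 15.85
eef_pos: [493.9, 274.2, 169.5]
tcp_rot: [-3.128, -0.616, 2.863]
ft_force: [0.6, 0.2, -0.6]
opening: 0.004
grip_force: 0.0
```

Run:
```python
from h import *
c=env.read_camera("scene"); crop(c,170,120,330,300,3.2,"pre.png")
plan([(443,286,86)],25)
print([proj(c,p).round(1) for p in ((444,286,118),env.state()['eef_pos'])])
```

```text
q [ 0.25   0.68   1.494  0.283  1.533 -1.138] p [491.8 271.7 163.8] rot [-3.121 -0.623  2.859] z [-0.566  0.143 -0.812] x [-0.78   0.227  0.583] y [ 0.268  0.963 -0.016]
[[-1, 0, 23, 0, 0], [-2, 1, 46, 0, 0], [-3, 1, 70, 0, 0], [-4, 2, 93, 0, 0]]
[array([263.9, 233.7]), array([249.6, 208.4])]
```

View pics/pre.png

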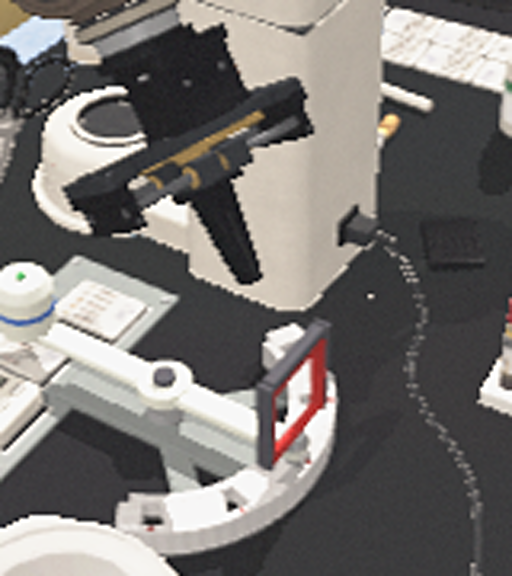

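The shut fingers are tilted towards the ring, tip at crop (247,280); the upper bar's underside is near (298,368), matching the projection (300,364). I insert.

arm_command:
  targets:
    - [-1,0,25,0,0]
    - [-2,1,48,0,0]
    - [-3,1,70,0,0]
    - [-4,2,93,0,0]
    - [-4,2,93,0,0]

```text
t: 16.4
eef_pos: [445.2, 289.9, 91.7]
tcp_rot: [-3.127, -0.617, 2.863]
ft_force: [1.7, -0.1, -3.9]
opening: 0.004
grip_force: 1.7
```

Run:
```python
from h import *
c=env.read_camera("scene"); crop(c,220,170,320,280,5,"ins.png")
t=env.read_camera("top")
print(env.state()['eef_pos'].round(1),env.state()['ft_force'].round(1))
plan([env.state()['eef_pos']+[0,0,30]],6)
```

```text
[446.5 289.6  93. ] [ 1.3  1.  -3.4]
q [ 0.294  0.721  1.642  0.315  1.334 -1.165] p [446.5 289.6  93. ] rot [-3.128 -0.616  2.863] z [-0.559  0.146 -0.816] x [-0.785  0.224  0.578] y [ 0.267  0.964 -0.011]
[[3, 0, -5, 0, 0], [7, 0, -10, 0, 0], [10, 0, -15, 0, 0], [14, 0, -20, 0, 0], [17, 0, -24, 0, 0]]
```

View pics/ins.png

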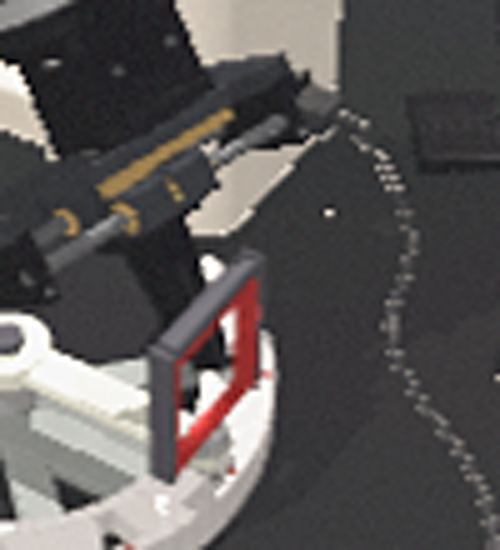

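The finger is through the opening, dark at crop (205,350), and lightly touching the bar from below. I lift.

arm_command:
  targets:
    - [3,0,-4,0,0]
    - [6,0,-8,0,0]
    - [8,0,-12,0,0]
    - [11,0,-16,0,0]
    - [12,0,-17,0,0]

```text
t: 17.0
eef_pos: [447.1, 288.9, 113.4]
tcp_rot: [-3.128, -0.615, 2.862]
ft_force: [5.4, 0.5, -6.3]
opening: 0.006
grip_force: 4.0
```

Run:
```python
from h import *
c=env.read_camera("scene"); crop(c,220,170,320,280,5,"lift.png")
s=env.state();print(s['eef_pos'].round(1),s['ft_force'].round(1))
```

```text
[447.1 288.9 113.3] [ 4.7  0.4 -6.8]
```

View pics/lift.png

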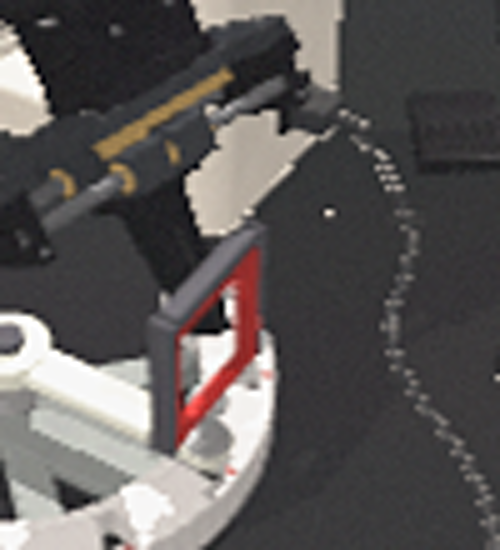

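The ring is up about 15 mm and hanging on the finger alone. I lift a little more, then swing the ring end towards +y (left).

arm_command:
  targets:
    - [1,0,-1,0,0]
    - [2,0,-2,0,0]

```text
t: 17.25
eef_pos: [446.9, 289.0, 115.4]
tcp_rot: [-3.128, -0.615, 2.862]
ft_force: [7.1, -0.4, -6.0]
opening: 0.006
grip_force: 5.2
```

arm_command:
  targets:
    - [1,6,1,0,0]
    - [2,12,1,0,0]
    - [3,18,2,0,0]
    - [3,25,2,0,0]
    - [4,31,2,0,0]

```text
t: 17.75
eef_pos: [450.2, 320.7, 115.7]
tcp_rot: [-3.127, -0.617, 2.862]
ft_force: [5.1, -2.0, -6.9]
opening: 0.002
grip_force: 4.2
```

arm_command:
  targets:
    - [0,6,0,0,0]
    - [0,12,0,0,0]
    - [-1,16,0,0,0]
    - [-1,20,-1,0,0]
    - [-1,20,-1,0,0]

```text
t: 18.25
eef_pos: [457.5, 339.4, 115.8]
tcp_rot: [-3.127, -0.616, 2.862]
ft_force: [6.9, -2.7, -6.2]
opening: 0.004
grip_force: 4.4
```

Run:
```python
from h import *
t=env.read_camera("top"); crop(t,140,115,250,235,5,"swing.png")
s=env.state();print(s['eef_pos'].round(1),s['ft_force'].round(1))
```

```text
[457.4 339.2 115.8] [ 5.9 -2.5 -6.6]
```

View pics/swing.png

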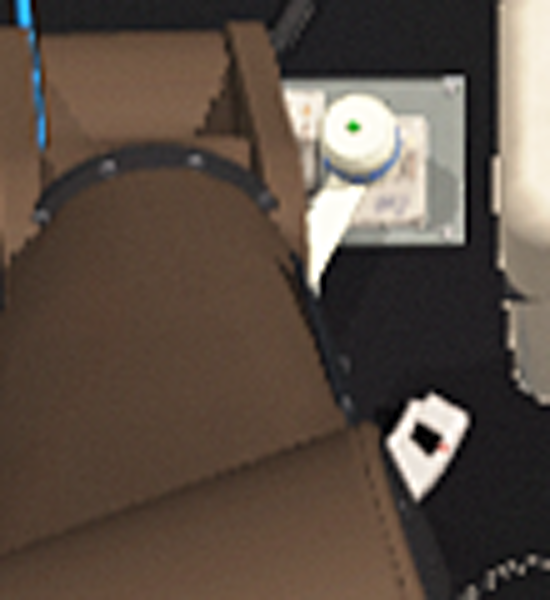

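The head, at crop (360,130), is moving over the unread card. I work out the arm angle from it.

Run:
```python
from h import *
t=env.read_camera("top")
P=np.array([564.5,289])
g=lambda u,v:ray(t,140+u/5,115+v/5,90)[:2]
for uv in((262,105),(358,127),(360,131)):
    d=g(*uv)-P; print(g(*uv),np.linalg.norm(d),np.arctan2(d[1],d[0]))
```

```text
[704.5 285.4] 140.04627806550232 -0.02570862032328928
[690.3 225.7] 140.82801567869936 -0.4661880925794581
[687.8 224.4] 139.19788073099386 -0.48260420686804006
```

arm_command:
  targets:
    - [0,3,0,0,0]
    - [-1,6,-1,0,0]
    - [-2,9,-1,0,0]
    - [-2,9,-1,0,0]
    - [-2,9,-1,0,0]

```text
t: 18.85
eef_pos: [461.9, 347.1, 115.3]
tcp_rot: [-3.127, -0.616, 2.861]
ft_force: [5.5, -3.2, -6.7]
opening: 0.003
grip_force: 4.4
```

Run:
```python
from h import *
t=env.read_camera("top"); P=np.array([564.5,289])
f=t["frame"][120:160,190:235].astype(int)
# blue band + head: fit head top via green dot
m=(f[:,:,1]>f[:,:,0]+50)&(f[:,:,1]>f[:,:,2]+30)
v,u=np.nonzero(m); print(len(u)); u=u.mean()+190; v=v.mean()+120
d=ray(t,u,v,90)[:2]-P; print(u,v,d,np.arctan2(d[1],d[0]))
s=env.state();print(s['eef_pos'].round(1),s['ft_force'].round(1))
```

```text
5
213.2 141.4 [122.6 -68.3] -0.5082750558599668
[461.9 347.1 115.3] [ 5.7 -2.6 -7.3]
```

About -0.505 rad, within the pin's capture range; I nudge slightly and lower.

arm_command:
  targets:
    - [0,2,0,0,0]
    - [-2,2,3,0,0]
    - [-5,2,6,0,0]
    - [-7,2,9,0,0]
    - [-7,2,9,0,0]

```text
t: 19.4
eef_pos: [462.8, 348.6, 103.6]
tcp_rot: [-3.126, -0.616, 2.861]
ft_force: [6.5, -3.1, -5.3]
opening: 0.006
grip_force: 4.1
```

arm_command:
  targets:
    - [-2,0,3,0,0]
    - [-4,0,6,0,0]
    - [-6,0,9,0,0]
    - [-7,0,10,0,0]
    - [-7,0,10,0,0]

```text
t: 19.9
eef_pos: [461.8, 349.0, 92.1]
tcp_rot: [-3.127, -0.618, 2.862]
ft_force: [-0.5, -0.2, -0.4]
opening: 0.006
grip_force: 0.1
```

Run:
```python
from h import *
c=env.read_camera("scene"); crop(c,220,170,320,280,5,"low.png")
s=env.state();print(s['eef_pos'].round(1),s['ft_force'].round(1))
```

```text
[461.9 349.   92.2] [ 0.3  0.4 -0.5]
```

View pics/low.png

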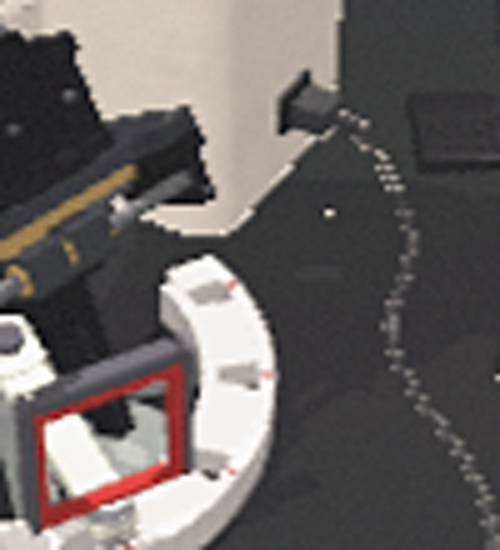

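The finger hangs free inside the ring at crop (115,400). I check the pin's height by projecting the opening's corners for home and for 12 mm up.

Run:
```python
from h import *
c=env.read_camera("scene"); P=np.array([564.5,289])
for a in(-.48,-.5236,-.56):
  d=np.array([np.cos(a),np.sin(a)]); n=np.array([-d[1],d[0]])
  for h in(0,12):
    pts=[np.r_[P-120*d-7*d+s*32*n,z+h] for s in(1,-1) for z in(118,56)]
    print(a,h,[((proj(c,p)-[220,170])*5).round(0).tolist() for p in pts])
a=0;
print("start ref",[((proj(c,[564.5-127,289+s*32,z])-[220,170])*5).round(0).tolist() for s in(1,-1) for z in (118,56)])
```

```text
-0.48 0 [[72.0, 422.0], [76.0, 514.0], [195.0, 368.0], [195.0, 460.0]]
-0.48 12 [[71.0, 403.0], [75.0, 497.0], [195.0, 349.0], [195.0, 443.0]]
-0.5236 0 [[59.0, 424.0], [64.0, 517.0], [186.0, 374.0], [186.0, 466.0]]
-0.5236 12 [[58.0, 405.0], [63.0, 500.0], [186.0, 355.0], [186.0, 449.0]]
-0.56 0 [[48.0, 426.0], [54.0, 519.0], [178.0, 379.0], [179.0, 472.0]]
-0.56 12 [[47.0, 407.0], [53.0, 501.0], [178.0, 360.0], [178.0, 454.0]]
start ref [[192.0, 370.0], [192.0, 462.0], [263.0, 287.0], [260.0, 378.0]]
```

At TCP z = 103.6 (10.6 mm above home contact) the finger still carried the ring, so the pin was already inside the hole. I confirm that home contact comes again near z = 93 by raising 1 mm per row.

arm_command:
  targets:
    - [1,0,-1,0,0]
    - [1,0,-1,0,0]

```text
t: 20.2
eef_pos: [462.0, 348.7, 93.3]
tcp_rot: [-3.127, -0.617, 2.862]
ft_force: [-0.0, -0.8, -2.7]
opening: 0.004
grip_force: 1.0
```

arm_command:
  targets:
    - [1,0,-1,0,0]
    - [1,0,-1,0,0]

```text
t: 20.4
eef_pos: [461.9, 348.7, 94.6]
tcp_rot: [-3.127, -0.617, 2.862]
ft_force: [2.9, -0.5, -3.9]
opening: 0.004
grip_force: 1.9
```

arm_command:
  targets:
    - [1,0,-1,0,0]
    - [1,0,-1,0,0]

```text
t: 20.6
eef_pos: [461.8, 348.7, 96.1]
tcp_rot: [-3.127, -0.617, 2.862]
ft_force: [2.0, -2.3, -4.4]
opening: 0.007
grip_force: 2.5
```

Contact is back exactly at the home height, so the pin is seated. I drop clear of the bar and retract along the tool axis.

arm_command:
  targets:
    - [-3,0,4,0,0]
    - [-6,0,8,0,0]
    - [-8,0,10,0,0]
    - [-8,0,10,0,0]

```text
t: 21.0
eef_pos: [461.9, 348.5, 82.8]
tcp_rot: [-3.126, -0.618, 2.861]
ft_force: [-0.1, 1.2, -0.1]
opening: 0.005
grip_force: 0.0
```

arm_command:
  targets:
    - [0,0,-20,0,0]
    - [0,0,-45,0,0]
    - [0,0,-75,0,0]
    - [0,0,-110,0,0]
    - [0,0,-150,0,0]

```text
t: 21.5
eef_pos: [546.3, 326.5, 206.6]
tcp_rot: [-3.126, -0.618, 2.862]
ft_force: [0.5, -0.3, -0.1]
opening: 0.001
grip_force: 0.0
```

arm_command:
  targets:
    - [0,0,-30,0,0]
    - [0,0,-60,0,0]
    - [0,0,-60,0,0]
    - [0,0,-60,0,0]

```text
t: 21.9
eef_pos: [579.5, 317.9, 254.0]
tcp_rot: [-3.127, -0.617, 2.861]
ft_force: [0.1, 0.2, -0.8]
opening: 0.003
grip_force: 0.0
```

Run:
```python
from h import *
c=env.read_camera("scene"); t=env.read_camera("top")
a=cv2.resize(c["frame"][170:290,130:310],None,fx=2.6,fy=2.6,interpolation=cv2.INTER_CUBIC)
b=cv2.resize(t["frame"][115:235,140:255],None,fx=2.6,fy=2.6,interpolation=cv2.INTER_CUBIC)
cv2.imwrite("pics/end.png",np.hstack([a,b])[:,:,::-1])
s=env.state();print(s['eef_pos'].round(1),s['ft_force'].round(1))
```

```text
[578.9 318.1 253.3] [ 0.4 -0.4 -0.1]
```

View pics/end.png

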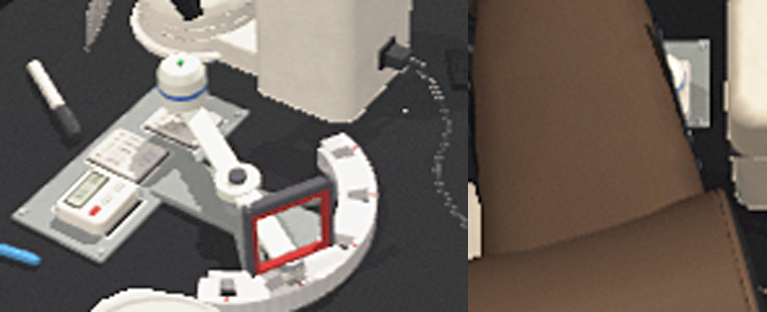

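The head at (183,75) stands over the unread card (185,125). The ring is low and seated at (290,230), and the timer (97,205) and middle card (127,152) are undisturbed. The robot is clear, so I hand in.

```bash
python3 -c "
from cell import env
print(env.job_done())"
```

```text
the job is handed in; nothing more can be done
None
```

The reading head now stands over the unread card, the pin has dropped home in the next hole (about -0.52 rad), the cards and timer look undisturbed in the last picture, and the job was handed in at about 22 s; no verdict was returned.

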